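# Lay out a seal set on the carver's show board

## Robot

A 7-joint arm with a two-finger parallel gripper is mounted at the origin on the work surface. World frame = base frame: x ahead of the robot, y to its left, z up, the work surface at z = 0. Lengths are in m, angles in degrees, forces in N, time in s.
With the tool pointing down it reaches from about 0.4 to 0.875 m from the base axis. Payload 4.4 kg.
Tool frame: the origin (TCP) lies on the centre line of the jaws, within the pads' length; the fingertips stand robot.tcp_to_tips ahead of it and the grasp point (between the pads) is the TCP (robot.tcp_to_tips is the distance from the TCP to the fingertips, in m); z points along the fingers, y is the line along which they close (so a half turn about z gives the same grasp; the last joint's range is limited). The gripper opens to 85 mm and grips with 20 to 120 N. Pads are 22 mm wide; open, the fingers measure 114 mm over their backs; the gripper's body (76 mm by 85 mm) begins 54 mm behind the grasp point. The pads swing forward as they close: fully open they stand 13 mm farther back than shut.
Start: joints at [-67.655, 36.005, 2.206, 86.941, -1.547, 57.084, -1.146], TCP at [0.286, 0.584, 0.25] pointing down, gripper open.
Joint ranges: [-175.42, 175.42], [-21.48, 121.26], [-71.46, 75.88], [10.55, 141.38], [-63.04, 243.04], [13.31, 113.54], [-168.57, 168.57]. Speed limits (degrees/s): [147.25, 147.25, 180, 180, 180, 180, 180].

## Interface

Orientations are given as [roll, pitch, yaw] about the fixed x, y, z axes, in that order (R = Rz(yaw) Ry(pitch) Rx(roll)).
In Python, from cell import robot gives the robot as it stands.
- The arm moves only by the tool step_arm, never from a script. Its argument "steps" is a list of rows, each an object with "offset": the shift along the tool's x, y, z in units of 40 mm (1.0 is 40 mm), a list of three; "spin": the turn about the tool's z in units of 6 degrees (1.0 is 6 degrees). A call has 1 to 12 rows; each row is the pose to reach, as a shift and turn from the pose commanded when the call began, along the tool's axes at that moment; what a row does not reach only later rows make up. A row lasts 1/10 s, in which the tool goes at most 50 mm and 8.59 degrees, less where a joint would pass 70% of its speed; a pose out of reach is approached as far as the arm can. A call with a gripper value outside its range is refused whole. "hand" is the closure, from 0 (fully open) to 1 (shut), set as the call begins (left out, the last holds). The fingers move at their own pace and stop on an object; "newtons" is the grip in N (left out, the last holds). Time passes only in rows, so rows that repeat a pose let the fingers close. It gives the time, the measured TCP pose, the force, the opening and the grip force at its end, in the units of the state.
- robot.read_state(): the state, without advancing time (a new reading comes with each control period).
- robot.capture(name): name is "scene" or "top"; returns the picture (420x560x3 uint8, red, green, blue); there is no depth.
- robot.camera_info(name): a dict with "mtx" (3x3 intrinsics, pixels), "R" (3x3) and "t" (3): a world point X has camera coordinates R X + t. Camera axes: x right, y down, z forward; pixel columns grow to the right and rows downward; lengths in m; the calibration is good to about 2 mm. A picture is of the moment at which its call begins. camera_info takes no time and is no camera call.
- robot.hand_in(): hands the job in; it is judged then, once.
The state is a dict: "clock": time; "qpos": joint angles; "joint_velocities": joint speeds; "joint_efforts": joint torques, N m; "tcp_pos": TCP position; "orientation": TCP orientation; "force": force on the tool from outside, world axes, zero at the start; "wrist_torque": the same for the moment, N m; "opening": finger opening in m; "gripper_force": force on a finger pad.
Only numpy, scipy, OpenCV 4.12 (cv2) and the standard library are available. Lean on these libraries where they do the work, as an engineer would, in place of code of your own. Each camera call takes 0.05 s, during which the arm holds its last target. There are 200 camera calls.

## Task

Lay out the seal set on the walnut board for a customer to see: put the square wooden stand midway between the vise and the inkstone, in line with them, and the tall knobbed seal upright on the middle of the stand. Put the ink-paste box straight in front of the vise (on the robot's side) and the short flat-topped seal straight in front of the inkstone, both centred on the brass line; turn the stand and the two seals square with the board. Tip no seal or box over, let go of everything, and leave the round red seal and the brush where they are.

Things in the scene. Friction and masses are not known exactly. Their poses are not given: they have to be found in the camera images.
- board: Fixed dark walnut show board, flat on the desk, 220 (x) x 320 (y) x 10 mm thick, turned up to 0.2 rad. Origin: centre of its underside; +x to its back (away from the robot), +y to its left seen from the robot. A 6 mm wide brass line, inlaid level, runs along y at x = -55 mm, across its front half. Vise and inkstone stand along its back half.
- vise: Pale wooden engraving vise fixed on the board, 70 x 70 mm, 46 mm high: two jaws with a gap between them and a steel screw that sticks out 22 mm at the back (+x). Origin: centre of its underside, 60 mm behind the board's centre (x = +60 mm) and 120 mm to its left or right; axes parallel to the board's.
- inkstone: Flat near-black slate inkstone fixed on the board, 80 (x) x 70 (y) x 18 mm with a round rim on top (22 mm in all). Origin: centre of its underside, 60 mm behind the board's centre, 120 mm to the other side than the vise; axes parallel to the board's.
- stand: Loose square brown wooden stand (a small plinth for a seal), 58 x 58 x 20 mm high with flat top, about 60 g. Lies flat at the start at one side of the board. Origin: centre of its underside; x and y square to its sides, z up.
- tall_seal: Loose tall square seal of pale grey stone, 30 x 30 mm, straight sides up to 55 mm, on top a round knob 22 mm across, 70 mm high in all; about 150 g. Stands upright at the start. Origin: centre of its underside; x and y square to its sides, z up.
- short_seal: Loose short square seal of dark green stone, 30 x 30 x 34 mm high, flat top without a knob; about 80 g. Stands upright at the start. Origin: centre of its underside; x and y square to its sides, z up.
- ink_box: Loose round white porcelain ink-paste box with its lid on (one solid piece), 56 mm across, 30 mm high, a thin blue ring round it and on the lid; about 130 g. Origin: centre of its underside, z up.
- round_seal: Bystander, to be left alone: loose round red seal, 39 mm across, 62 mm high, standing on the desk between the robot and the board. Origin: centre of its underside.
- brush: Bystander, to be left alone: flat bristle brush with wooden handle, about 165 mm long, 34 mm wide, 12 mm high, lying on the desk in front of the board. Origin: on its underside where the handle meets the brass ferrule; +x to the bristles.
There are look-alikes about, which are no part of the job. Leave any pink look-alike of the short_seal alone.

How it is judged:
By the outcome, as a careful person would: the job done as asked, in the order asked, and still so for the second after the job is handed in, with the robot touching nothing.
It also fails if it takes over 109 s, if anything falls off the work surface, if the arm or the gripper's body presses on something with over 40 N, if the wrist force passes 120 N, or if a joint passes its speed limit or range.

## Working session

There is one attempt and no reset: what is moved stays moved. The work goes in short steps, Python scripts to look and compute and a tool call to move; the robot and the scene stay as the last step left them, time stands still between calls to the robot, and variables do not carry over. Pictures are saved under pics/ and viewed, at most 14 in all, crops included, and the job is handed in when it is done.

Besides the shell and the picture viewer there is one more tool, called after ">>>" as name(argument=value, ...), one argument or row to a line, values as JSON. step_arm: Moves the arm, as the interface text tells. Its arguments: {"type":"object","properties":{"steps":{"type":"array","items":{"type":"object","properties":{"offset":{"type":"array","items":{"type":"number"}},"spin":{"type":"number"}}}},"hand":{"type":"number"},"newtons":{"type":"number"}},"required":["steps"]}

```bash
ls; mkdir -p pics; python3 - <<'E'
from cell import robot
import cv2
for n in("scene","top"):
    cv2.imwrite(f"pics/{n}0.png",robot.capture(n)[:,:,::-1]); i=robot.camera_info(n); print(n,i)
print(robot.tcp_to_tips,robot.read_state())
E
```

```text
pics
scene {'mtx': array([[403.90652706,   0.        , 278.78573004],
       [  0.        , 403.90652706, 211.05568725],
       [  0.        ,   0.        ,   1.        ]]), 'R': array([[ 0.74730882,  0.66439333, -0.0105371 ],
       [ 0.50562926, -0.57887696, -0.63971909],
       [-0.43112478,  0.47273985, -0.76853657]]), 't': array([-0.39551128, -0.25729516,  1.21712648])}
top {'mtx': array([[477.67199104,   0.        , 285.3935944 ],
       [  0.        , 477.67199104, 209.71531068],
       [  0.        ,   0.        ,   1.        ]]), 'R': array([[-0.0221545 , -0.99965766,  0.01391921],
       [-0.99679032,  0.02101534, -0.077249  ],
       [ 0.07693004, -0.01558595, -0.99691466]]), 't': array([-0.02891648,  0.55302081,  1.08089915])}
0.019 {'clock': 0.1, 'qpos': array([-67.65637187,  36.05300056,   2.20188672,  86.99162842,
        -1.54484612,  57.08507272,  -1.14640124]), 'joint_velocities': array([-0.01737878, -0.08517226, -0.00035613, -0.13561965,  0.03800389,
        0.08073716, -0.02177322]), 'joint_efforts': array([ 2.28609686e-03, -5.64539516e+01,  1.23017907e+00, -1.93974924e+01,
        1.12262549e-02,  5.41305053e-03,  6.59407121e-06]), 'tcp_pos': array([0.28583404, 0.58317133, 0.24948016]), 'orientation': array([-1.79899981e+02,  2.32643446e-03,  1.53887637e+02]), 'force': array([0.83286385, 0.87837804, 1.07096605]), 'wrist_torque': array([ 0.03299854, -0.04116153,  0.01287054]), 'gripper_force': 0.0, 'opening': 0.08517200037905016}
```

View pics/top0.png

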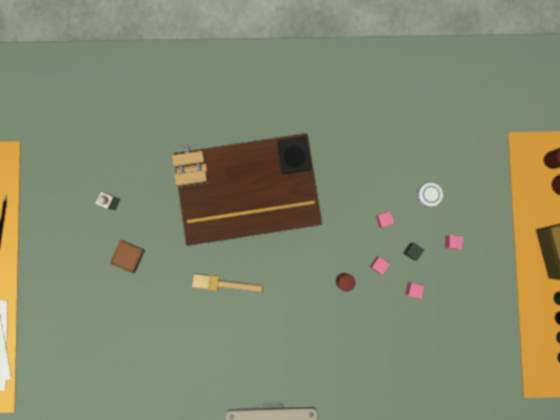

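View pics/scene0.png

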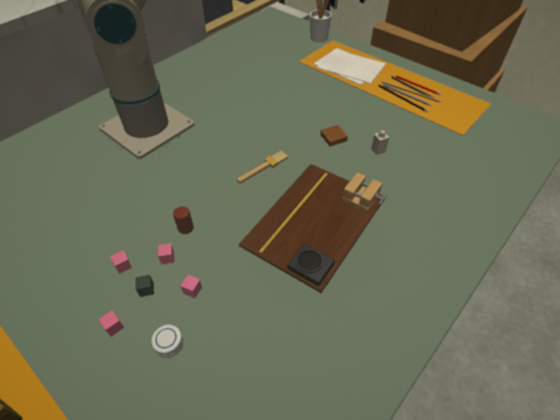

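The top view shows the board around (245,190) with the vise at (190,167) and the inkstone at (295,155). The stand is at (127,256), the tall seal at (107,200), the short seal at (414,252) and the box at (431,194). Next I'll make masks and an enlarged crop.

```bash
cat > h.py <<'E'
from cell import robot
import numpy as np, cv2
def ray(n,uv,z):
    c=robot.camera_info(n); R,t=c["R"],c["t"]; C=-R.T@t
    d=(R.T@np.linalg.solve(c["mtx"],np.c_[np.atleast_2d(uv),np.ones(len(np.atleast_2d(uv)))].T)).T
    return (C+d*((z-C[2])/d[:,2])[:,None])[:,:2]
def proj(n,X):
    c=robot.camera_info(n); p=c["mtx"]@(c["R"]@np.atleast_2d(X).T+c["t"][:,None]); return (p[:2]/p[2]).T
def blob(m,roi):
    """largest contour of mask in roi x0,y0,x1,y1"""
    k=np.zeros(m.shape,np.uint8); x0,y0,x1,y1=roi; k[y0:y1,x0:x1]=m[y0:y1,x0:x1]
    c,_=cv2.findContours(k,cv2.RETR_EXTERNAL,cv2.CHAIN_APPROX_NONE)
    return max(c,key=cv2.contourArea)
E
python3 - <<'E'
from h import *
a=cv2.imread("pics/top0.png"); s=cv2.imread("pics/scene0.png")
def crop(i,x,y,r=25): return cv2.resize(i[y-r:y+r,x-r:x+r],(260,260),interpolation=cv2.INTER_CUBIC)
cv2.imwrite("pics/m0.png",np.vstack([np.hstack([crop(a,112,203),crop(a,127,256),crop(a,414,252)]),np.hstack([crop(s,380,145),crop(s,334,134),crop(s,145,285)])]))
for p in[(127,256),(104,200),(115,203),(414,250),(431,194),(250,170),(250,208),(30,200),(250,330),(193,160),(346,282)]: print(p,a[p[1],p[0]],cv2.cvtColor(a,cv2.COLOR_BGR2HSV)[p[1],p[0]])
E
```

```text
(127, 256) [ 67 101 148] [ 13 140 148]
(104, 200) [126 142 145] [ 25  33 145]
(115, 203) [54 62 62] [30 33 62]
(414, 250) [63 77 64] [58 46 77]
(431, 194) [210 221 220] [ 33  13 221]
(250, 170) [32 49 78] [ 11 150  78]
(250, 208) [31 48 77] [ 11 152  77]
(30, 200) [118 141 126] [ 50  42 141]
(250, 330) [120 143 128] [ 50  41 143]
(193, 160) [112 166 198] [ 19 111 198]
(346, 282) [ 51  63 122] [  5 148 122]
```

View pics/m0.png

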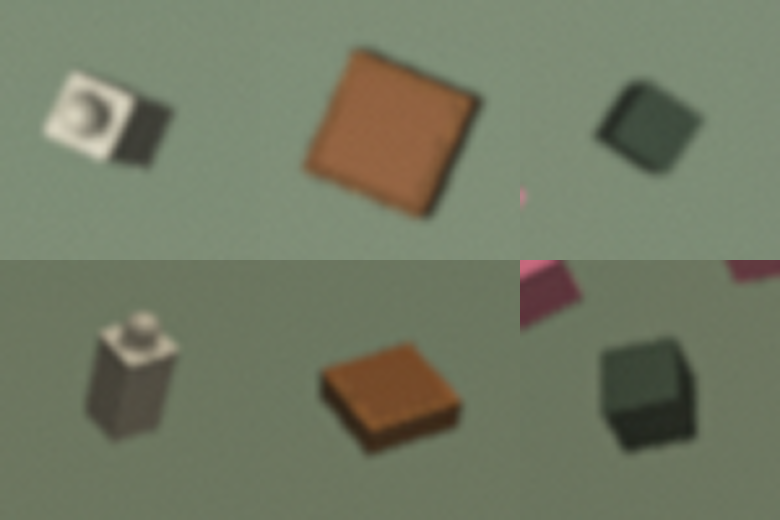

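The enlarged crops show the top faces clearly distinct from the side faces. I'll measure each one from its top face, in both views.

```bash
cat >> h.py <<'E'
def up(img,x0,y0,x1,y1,k=8):
    return cv2.GaussianBlur(cv2.resize(img[y0:y1,x0:x1],None,fx=k,fy=k,interpolation=cv2.INTER_CUBIC),(0,0),2).astype(int)
def face(n,img,roi,f,z,k=8,hull=True):
    """square top face: world centre, yaw mod 90, sides(mm)"""
    u=up(img,*roi,k); m=f(u[...,0],u[...,1],u[...,2]).astype(np.uint8)
    c,_=cv2.findContours(m,cv2.RETR_EXTERNAL,cv2.CHAIN_APPROX_NONE); c=max(c,key=cv2.contourArea)
    uv=(c[:,0]+.5)/k-.5+np.array(roi[:2]); w=ray(n,uv,z)
    r=cv2.minAreaRect((w*1000).astype(np.float32)); return np.round(r[0],1),round(r[2],1),np.round(r[1],1)
E
cat > meas.py <<'E'
from h import *
a=robot.capture("top").astype(int); s=robot.capture("scene").astype(int)
a=a.astype(np.uint8); s=s.astype(np.uint8)
sq={"stand":((105,235,150,280),lambda r,g,b:(r-g>25)&(r>95),.020,(315,118,353,152),lambda r,g,b:(r-g>28)&(r>88)),
"tall":((88,182,130,222),lambda r,g,b:(r-g>-7)&(r>95),.055,(365,125,395,160),lambda r,g,b:(r>125)&(r-g>0)),
"short":((395,233,432,270),lambda r,g,b:(g<103)&(g>55),.034,(130,270,160,300),lambda r,g,b:(g<85)&(g>47)),
"box":((410,175,452,215),lambda r,g,b:(b>140),.030,(145,318,190,362),lambda r,g,b:(b>120))}
for n,(r1,f1,z,r2,f2) in sq.items():
    print(n,face("top",a,r1,f1,z),face("scene",s,r2,f2,z))
# board
k=4
def line(n,img,roi,f,z):
    u=up(img,*roi,k); m=f(u[...,0],u[...,1],u[...,2]); y,x=np.nonzero(m)
    w=ray(n,np.c_[(x+.5)/k-.5+roi[0],(y+.5)/k-.5+roi[1]],z)*1000
    r=cv2.minAreaRect(w.astype(np.float32)); c=w.mean(0); d=np.linalg.svd(w-c,full_matrices=False)[2][0]
    return np.round(c,1),round(np.degrees(np.arctan2(-d[0]*np.sign(d[1]),abs(d[1]))),2),np.round(r[1],1),np.round(r[0],1)
print("brass",line("top",a,(180,195,325,230),lambda r,g,b:(r-b>75)&(r>120),.01),line("scene",s,(255,165,335,260),lambda r,g,b:(r-b>70)&(r>110),.01))
# board corners from edges
fb=lambda r,g,b:((r-g>10)&(r<115)|(r<60)).astype(np.uint8)
for n,img,roi in(("top",a,(160,115,340,260)),("scene",s,(225,150,400,300))):
    u=up(img,*roi,k); m=fb(u[...,0],u[...,1],u[...,2]); c,_=cv2.findContours(m,cv2.RETR_EXTERNAL,cv2.CHAIN_APPROX_NONE); c=cv2.convexHull(max(c,key=cv2.contourArea))
    p=cv2.approxPolyDP(c,12,True)[:,0]; uv=(p+.5)/k-.5+np.array(roi[:2]); print(n,np.c_[uv,ray(n,uv,.01)*1000].round(1).tolist())
E
python3 meas.py
```

```text
stand (array([453.6, 324.8]), 66.0, array([56.4, 55.9])) (array([457.3, 318. ]), 66.1, array([57.1, 56.6]))
tall (array([580.6, 363.8]), 67.5, array([33.5, 33.4])) (array([582.7, 358.1]), 65.2, array([30.5, 31.1]))
short (array([ 451. , -328.9]), 54.9, array([37. , 34.4])) (array([ 463.7, -341.2]), 54.5, array([36.2, 48.5]))
box (array([ 580.8, -376. ]), 87.5, array([57.9, 57. ])) (array([ 583.1, -381.3]), 9.3, array([55.3, 55. ]))
brass (array([550.8,  41.6]), np.float64(7.6), array([  9.4, 300.9]), array([550.9,  40.3])) (array([538.8,  31.8]), np.float64(17.97), array([173.9, 303.2]), array([471.3,  25.2]))
top [[306.1, 134.1, 731.2, -94.0], [320.4, 223.6, 519.0, -121.8], [186.1, 243.6, 479.4, 190.3], [177.9, 186.1, 613.7, 208.6], [189.1, 151.4, 695.3, 181.9]]
scene [[310.4, 164.1, 480.7, 182.9], [380.9, 185.4, 666.2, 240.1], [382.4, 196.4, 689.6, 210.3], [320.4, 291.4, 736.4, -102.1], [239.1, 244.1, 523.0, -129.2]]
```

The two views disagree by about (3,-6) mm. The base plate is centred on y=0 and visible in both, so I'll check the cameras against it while the arm moves closer.

```bash
cat >> h.py <<'E'
def go(x,y,z,yaw):
    """units for step_arm from the measured pose to a world target (mm)"""
    s=robot.read_state(); p=s["tcp_pos"]*1000; w=s["orientation"][2]; c,n=np.cos(np.radians(w)),np.sin(np.radians(w))
    d=np.array([x,y,z])-p; dy=(yaw-w+90)%180-90
    print("pos",p.round(1),"rpy",s["orientation"].round(2),"-> offset",np.round([(c*d[0]+n*d[1])/40,(n*d[0]-c*d[1])/40,-d[2]/40],2),"spin",round(-dy/6,2),"turn",round(dy,1))
E
python3 - <<'E'
from h import *
print("top bolts",ray("top",[(232,416),(313,414)],.015)*1000)
print("scene plate",ray("scene",[(101,127),(140,153),(193,124),(147,93)],.015)*1000)
go(455,322,150,66)
s=cv2.imread("pics/scene0.png");a=cv2.imread("pics/top0.png")
cv2.imwrite("pics/m1.png",np.vstack([cv2.resize(s[85:160,90:210],(720,450),interpolation=cv2.INTER_CUBIC)[:, :],cv2.resize(a[400:420,220:325],(720,140),interpolation=cv2.INTER_CUBIC)]))
E
```

```text
top bolts [[ 91.26161076  89.08061414]
 [ 90.72833885 -92.84139801]]
scene plate [[ -80.70515032 -103.15111215]
 [ 100.89528308  -95.59159624]
 [ 114.54111336   84.33955378]
 [-119.29243999   91.22127185]]
pos [285.9 583.3 249.7] rpy [-179.93   -0.    153.88] -> offset [-6.67 -4.01  2.49] spin 14.65 turn -87.9
```

View pics/m1.png

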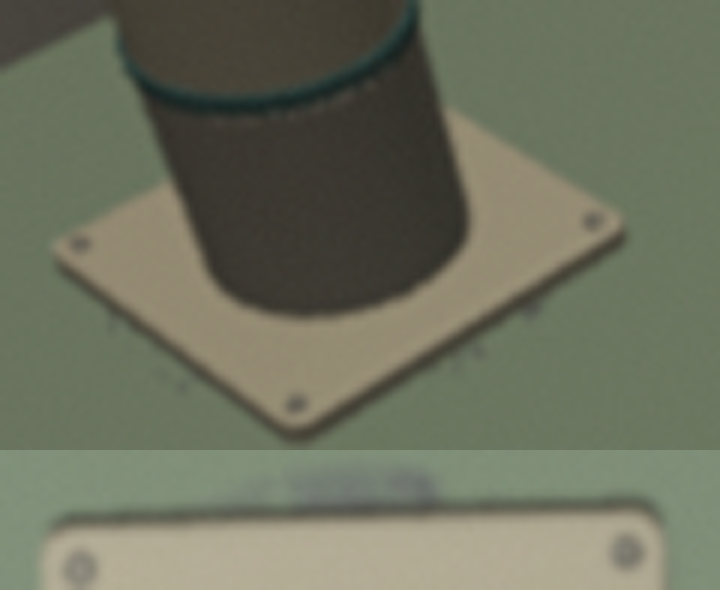

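```bash
python3 - <<'E'
from h import *
for z in(.01,.015,.02):
  print(z,ray("scene",[(102.9,125.1),(139.1,151.8),(188.4,121.3)],z)*1000, ray("top",[(231.3,416.3),(311,413.7)],z)*1000)
E
```

```text
0.01 [[-91.08729897 -92.01755977]
 [ 89.22087753 -91.8309516 ]
 [ 88.63490291  87.35965501]] [[ 88.94680464  91.17396487]
 [ 89.80409154 -88.65060858]]
0.015 [[-84.20501081 -94.45949269]
 [ 94.91166319 -94.27411765]
 [ 94.32956077  83.73237153]] [[ 90.65072636  90.65691721]
 [ 91.50415399 -88.35813667]]
0.02 [[-77.32272266 -96.90142561]
 [100.60244885 -96.7172837 ]
 [100.02421864  80.10508804]] [[ 92.35464808  90.13986954]
 [ 93.20421645 -88.06566477]]
```

>>> step_arm(
  steps=[
    {"offset":[-1,-0.6,0],"spin":1.2},
    {"offset":[-2,-1.2,0],"spin":2.4},
    {"offset":[-3,-1.8,0],"spin":3.6},
    {"offset":[-4,-2.4,0],"spin":4.8},
    {"offset":[-5,-3,0],"spin":6},
    {"offset":[-6,-3.6,0.4],"spin":7.2},
    {"offset":[-6.67,-4,1.2],"spin":8.6},
    {"offset":[-6.67,-4,2],"spin":10},
    {"offset":[-6.67,-4,2.49],"spin":11.4},
    {"offset":[-6.67,-4,2.49],"spin":12.8},
    {"offset":[-6.67,-4,2.49],"spin":14},
    {"offset":[-6.67,-4,2.49],"spin":14.65},
  ],
)

```text
clock: 1.4
tcp_pos: [0.4551, 0.3225, 0.1503]
orientation: [-180.0, 0.0, 65.8]
force: [-0.8, -0.7, -0.4]
opening: 0.0855
gripper_force: 0.0
```

```bash
python3 - <<'E'
from h import *
a=robot.capture("top")[:,:,::-1]; s=robot.capture("scene")[:,:,::-1]
print(proj("top",[.4551,.3225,.1503]),proj("scene",[.4551,.3225,.1503]),proj("scene",[.4551,.3225,.1313]))
cv2.imwrite("pics/m2.png",np.hstack([cv2.resize(a[200:290,70:160],(390,390),interpolation=cv2.INTER_CUBIC),cv2.resize(s[65:155,290:380],(390,390),interpolation=cv2.INTER_CUBIC)]))
E
```

```text
[[106.81144404 256.70899229]] [[338.83401109  92.68617325]] [[338.09182562  98.87543165]]
```

View pics/m2.png

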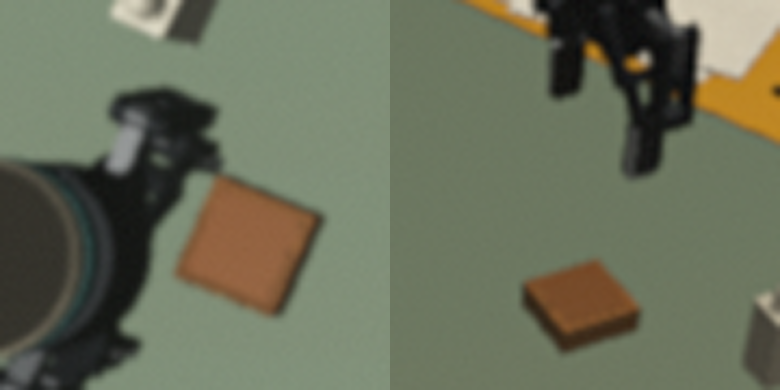

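>>> step_arm(
  steps=[
    {"offset":[-0.02,0.03,0.8]},
    {"offset":[-0.02,0.03,1.7]},
    {"offset":[-0.02,0.03,2.4]},
    {"offset":[-0.02,0.03,2.9]},
    {"offset":[-0.02,0.03,3.2]},
    {"offset":[-0.02,0.03,3.35]},
    {"offset":[-0.02,0.03,3.35]},
  ],
)

```text
invalid input at $.steps[0]: expected keys offset, spin
```

>>> step_arm(
  steps=[
    {"offset":[0,0,0]},
    {"offset":[0,0,0]},
    {"offset":[0,0,0]},
    {"offset":[0,0,0]},
    {"offset":[0,0,0]},
    {"offset":[0,0,0]},
    {"offset":[0,0,0]},
    {"offset":[0,0,0]},
  ],
  hand=1,
  newtons=40,
)

```text
invalid input at $.steps[0]: expected keys offset, spin
```

>>> step_arm(
  steps=[
    {"offset":[-0.02,0.03,0.8],"spin":0},
    {"offset":[-0.02,0.03,1.7],"spin":0},
    {"offset":[-0.02,0.03,2.4],"spin":0},
    {"offset":[-0.02,0.03,2.9],"spin":0},
    {"offset":[-0.02,0.03,3.2],"spin":0},
    {"offset":[-0.02,0.03,3.35],"spin":0},
    {"offset":[-0.02,0.03,3.35],"spin":0},
  ],
)

```text
clock: 2.2
tcp_pos: [0.456, 0.3212, 0.0165]
orientation: [-180.0, 0.0, 66.0]
force: [-0.5, -0.4, 0.0]
opening: 0.0851
gripper_force: 0.0
```

>>> step_arm(
  steps=[
    {"offset":[0,0,0],"spin":0},
    {"offset":[0,0,0],"spin":0},
    {"offset":[0,0,0],"spin":0},
    {"offset":[0,0,0],"spin":0},
    {"offset":[0,0,0],"spin":0},
    {"offset":[0,0,0],"spin":0},
    {"offset":[0,0,0],"spin":0},
    {"offset":[0,0,0],"spin":0},
  ],
  hand=1,
  newtons=40,
)

```text
clock: 3.0
tcp_pos: [0.4565, 0.3218, 0.0179]
orientation: [180.0, -0.1, 66.0]
force: [-1.5, -0.2, 6.3]
opening: 0.0569
gripper_force: 43.7
```

>>> step_arm(
  steps=[
    {"offset":[0,0,-0.4],"spin":0},
    {"offset":[0,0,-1],"spin":0},
    {"offset":[0,0,-1.8],"spin":0},
    {"offset":[0,0,-2.5],"spin":0},
    {"offset":[0,0,-2.8],"spin":0},
  ],
)

```text
clock: 3.5
tcp_pos: [0.4572, 0.322, 0.1313]
orientation: [179.9, -0.2, 66.0]
force: [-0.7, -0.7, -0.1]
opening: 0.0569
gripper_force: 43.0
```

```bash
python3 -c "
from h import *
go(666.3,52.1,130,97.5)
print(face('scene',robot.capture('scene'),(280,60,380,150),lambda r,g,b:(r-g>28)&(r>88)&(r<170),.12))"
```

```text
pos [457.2 322.  131.3] rpy [179.87  -0.21  65.99] -> offset [-4.04  7.52  0.03] spin -5.25 turn 31.5
(array([448. , 329.2]), 65.2, array([48.3, 60.1]))
```

>>> step_arm(
  steps=[
    {"offset":[-0.2,0.35,0],"spin":-0.3},
    {"offset":[-0.6,1.1,0],"spin":-0.8},
    {"offset":[-1.1,2,0],"spin":-1.4},
    {"offset":[-1.6,2.9,0],"spin":-2},
    {"offset":[-2.1,3.8,0],"spin":-2.6},
    {"offset":[-2.6,4.7,0],"spin":-3.2},
    {"offset":[-3.1,5.6,0],"spin":-3.9},
    {"offset":[-3.5,6.4,0],"spin":-4.5},
    {"offset":[-3.85,7.1,0],"spin":-5},
    {"offset":[-4,7.45,0],"spin":-5.25},
    {"offset":[-4.04,7.52,0],"spin":-5.25},
    {"offset":[-4.04,7.52,0],"spin":-5.25},
  ],
)

```text
clock: 4.75
tcp_pos: [0.6641, 0.0514, 0.1274]
orientation: [-179.9, -0.1, 97.4]
force: [-0.0, 1.6, -0.0]
opening: 0.057
gripper_force: 42.9
```

```bash
python3 -c "
from h import *
go(666.3,52.1,29,97.5)
s=robot.capture('scene')[:,:,::-1]
cv2.imwrite('pics/m3.png',cv2.resize(s[90:290,230:430],(600,600),interpolation=cv2.INTER_CUBIC))"
```

```text
pos [664.1  51.4 127.4] rpy [-1.7988e+02 -5.0000e-02  9.7410e+01] -> offset [0.01 0.06 2.46] spin -0.01 turn 0.1
```

View pics/m3.png

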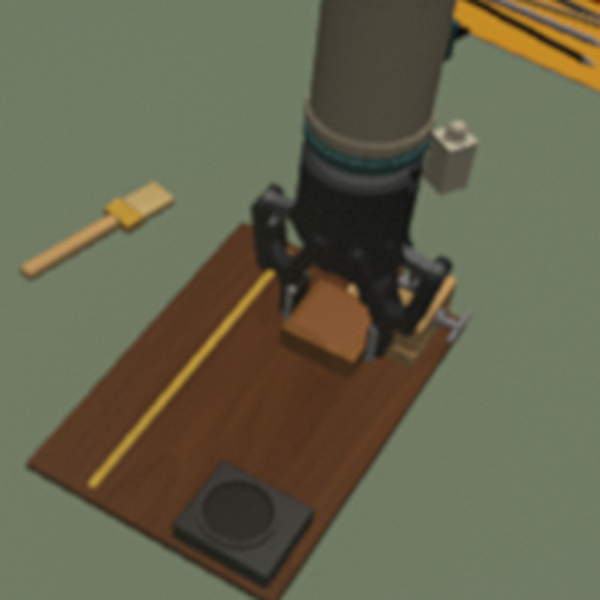

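The stand is held level over the slot, and in the crop the vise jaws at about (430,330) are clear of it. Lowering now.

>>> step_arm(
  steps=[
    {"offset":[0.01,0.06,0.5],"spin":0},
    {"offset":[0.01,0.06,1.1],"spin":0},
    {"offset":[0.01,0.06,1.7],"spin":0},
    {"offset":[0.01,0.06,2.1],"spin":0},
    {"offset":[0.01,0.06,2.25],"spin":0},
    {"offset":[0.01,0.06,2.35],"spin":0},
    {"offset":[0.01,0.06,2.35],"spin":0},
    {"offset":[0.01,0.06,2.35],"spin":0},
  ],
)

```text
clock: 5.6
tcp_pos: [0.668, 0.0521, 0.0357]
orientation: [179.9, 0.0, 97.5]
force: [-0.6, 0.2, -0.5]
opening: 0.057
gripper_force: 43.0
```

```bash
python3 -c "
from h import *
go(666.3,52.1,28.3,97.5)"
```

```text
pos [668.   52.1  35.7] rpy [179.9    0.    97.48] -> offset [ 0.   -0.04  0.18] spin -0.0 turn 0.0
```

>>> step_arm(
  steps=[
    {"offset":[0,-0.04,0.1],"spin":0},
    {"offset":[0,-0.04,0.17],"spin":0},
    {"offset":[0,-0.04,0.17],"spin":0},
    {"offset":[0,-0.04,0.17],"spin":0},
  ],
)

```text
clock: 6.0
tcp_pos: [0.6658, 0.0517, 0.028]
orientation: [180.0, -0.0, 97.5]
force: [0.3, 0.5, -0.4]
opening: 0.0566
gripper_force: 43.0
```

>>> step_arm(
  steps=[
    {"offset":[0,0,0],"spin":0},
    {"offset":[0,0,0],"spin":0},
    {"offset":[0,0,0],"spin":0},
    {"offset":[0,0,0],"spin":0},
    {"offset":[0,0,-0.5],"spin":0},
    {"offset":[0,0,-1.5],"spin":0},
    {"offset":[0,0,-2.5],"spin":0},
    {"offset":[0,0,-3.2],"spin":0},
    {"offset":[0,0,-3.2],"spin":0},
    {"offset":[0,0,-3.2],"spin":0},
  ],
  hand=0,
)

```text
clock: 7.0
tcp_pos: [0.6658, 0.0519, 0.1565]
orientation: [179.9, -0.0, 97.5]
force: [-0.9, -0.8, -0.2]
opening: 0.0855
gripper_force: 0.0
```

```bash
python3 -c "
from h import *
go(581.6,361,160,66.3)"
```

```text
pos [665.8  51.9 156.5] rpy [ 1.7994e+02 -1.0000e-02  9.7490e+01] -> offset [ 7.94 -1.08 -0.09] spin 5.2 turn -31.2
```

>>> step_arm(
  steps=[
    {"offset":[0.5,0,0],"spin":0.4},
    {"offset":[1.4,-0.2,0],"spin":1},
    {"offset":[2.3,-0.3,0],"spin":1.6},
    {"offset":[3.2,-0.4,0],"spin":2.2},
    {"offset":[4.1,-0.5,0],"spin":2.8},
    {"offset":[5,-0.7,0],"spin":3.4},
    {"offset":[5.9,-0.8,0],"spin":4},
    {"offset":[6.8,-0.9,0],"spin":4.6},
    {"offset":[7.5,-1,0],"spin":5},
    {"offset":[7.94,-1.08,0],"spin":5.2},
    {"offset":[7.94,-1.08,0],"spin":5.2},
  ],
)

```text
clock: 8.1
tcp_pos: [0.5784, 0.3649, 0.1534]
orientation: [-179.8, 0.1, 66.6]
force: [1.0, -0.1, 0.1]
opening: 0.0851
gripper_force: 0.0
```

```bash
cat > m2.py <<'E'
from h import *
a=robot.capture("top"); s=robot.capture("scene")
f=lambda r,g,b:(r-g>30)&(r>115)&(r-b<100)
print("stand target uv",proj("top",[.6663,.0521,.03]),proj("scene",[.6663,.0521,.03]))
print(face("top",a,(215,150,275,200),f,.030), face("scene",s,(285,165,345,240),lambda r,g,b:(r-g>32)&(r>105)&(r-b<105),.030))
def box(n,img,roi,f,z):
    print(n,face(n,img,roi,f,z))
box("top",a,(270,130,318,180),lambda r,g,b:(r<62),.018); box("scene",s,(285,235,340,285),lambda r,g,b:(r<75)&(r>42)&(r-g<12),.018)
cv2.imwrite("pics/m4.png",np.hstack([cv2.resize(a[115:255,160:340],(400,311),interpolation=cv2.INTER_CUBIC),cv2.resize(s[150:300,230:400],(353,311),interpolation=cv2.INTER_CUBIC)])[:,:,::-1])
go(581.6,361,38,66.3)
E
python3 m2.py
```

```text
stand target uv [[244.04538682 160.9856287 ]] [[338.07215296 224.17514756]]
(array([666.5,  55.5]), 6.8, array([55.3, 57.4])) (array([667.2,  49.7]), 8.2, array([56.8, 57.2]))
top (array([680.9, -63.4]), 7.4, array([84.6, 72.5]))
scene (array([681.9, -66.9]), 7.3, array([82.9, 76.9]))
pos [581.  359.8 154.4] rpy [-1.7997e+02  1.7000e-01  6.6320e+01] -> offset [0.03 0.   2.91] spin 0.0 turn -0.0
```

View pics/m4.png

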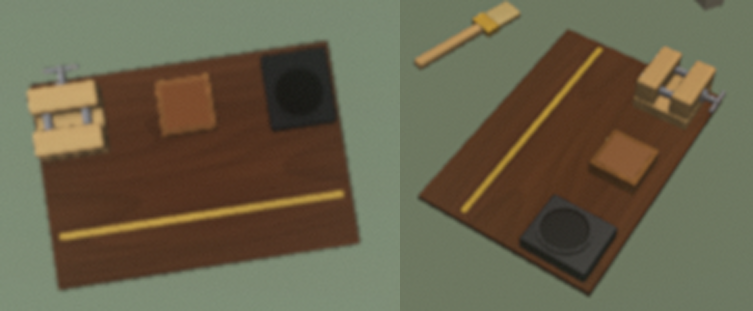

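The stand averages (666.9,52.6) at yaw 7.5°, on target within 1 mm. Now the tall seal.

>>> step_arm(
  steps=[
    {"offset":[0.03,0,0.6],"spin":0},
    {"offset":[0.03,0,1.4],"spin":0},
    {"offset":[0.03,0,2.1],"spin":0},
    {"offset":[0.03,0,2.6],"spin":0},
    {"offset":[0.03,0,2.88],"spin":0},
    {"offset":[0.03,0,2.88],"spin":0},
    {"offset":[0.03,0,2.88],"spin":0},
  ],
)

```text
clock: 8.9
tcp_pos: [0.583, 0.3612, 0.0414]
orientation: [179.9, -0.0, 66.2]
force: [1.1, 0.4, 0.3]
opening: 0.0854
gripper_force: 0.0
```

>>> step_arm(
  steps=[
    {"offset":[0,0,0],"spin":0},
    {"offset":[0,0,0],"spin":0},
    {"offset":[0,0,0],"spin":0},
    {"offset":[0,0,0],"spin":0},
    {"offset":[0,0,0],"spin":0},
    {"offset":[0,0,0],"spin":0},
    {"offset":[0,0,0],"spin":0},
    {"offset":[0,0,0],"spin":0},
    {"offset":[0,0,0],"spin":0},
    {"offset":[0,0,0],"spin":0},
  ],
  hand=1,
  newtons=40,
)

```text
clock: 9.9
tcp_pos: [0.5822, 0.3625, 0.0413]
orientation: [180.0, -0.0, 66.3]
force: [-0.8, -1.1, 5.0]
opening: 0.0292
gripper_force: 40.4
```

>>> step_arm(
  steps=[
    {"offset":[0,0,-0.3],"spin":0},
    {"offset":[0,0,-0.9],"spin":0},
    {"offset":[0,0,-1.6],"spin":0},
    {"offset":[0,0,-2.3],"spin":0},
    {"offset":[0,0,-2.8],"spin":0},
    {"offset":[0,0,-3],"spin":0},
    {"offset":[0,0,-3],"spin":0},
  ],
)

```text
clock: 10.6
tcp_pos: [0.5825, 0.3623, 0.1618]
orientation: [179.9, -0.1, 66.3]
force: [0.7, 0.3, -2.2]
opening: 0.0295
gripper_force: 39.9
```

```bash
python3 -c "
from h import *
go(666.6,52.3,160,97.5)"
```

```text
pos [582.5 362.3 161.8] rpy [ 1.7994e+02 -9.0000e-02  6.6280e+01] -> offset [-6.25  5.04  0.04] spin -5.2 turn 31.2
```

>>> step_arm(
  steps=[
    {"offset":[-0.3,0.2,0],"spin":-0.3},
    {"offset":[-0.9,0.7,0],"spin":-0.8},
    {"offset":[-1.6,1.3,0],"spin":-1.4},
    {"offset":[-2.3,1.9,0],"spin":-2},
    {"offset":[-3,2.4,0],"spin":-2.6},
    {"offset":[-3.7,3,0],"spin":-3.2},
    {"offset":[-4.4,3.5,0],"spin":-3.8},
    {"offset":[-5.1,4.1,0],"spin":-4.4},
    {"offset":[-5.7,4.6,0],"spin":-4.8},
    {"offset":[-6.15,4.95,0],"spin":-5.1},
    {"offset":[-6.25,5.04,0],"spin":-5.2},
    {"offset":[-6.25,5.04,0],"spin":-5.2},
  ],
)

```text
clock: 11.8
tcp_pos: [0.6653, 0.0516, 0.1594]
orientation: [-179.9, -0.0, 97.4]
force: [0.6, -0.0, -1.7]
opening: 0.0297
gripper_force: 39.9
```

>>> step_arm(
  steps=[
    {"offset":[0,0,0],"spin":0},
    {"offset":[0,0,0],"spin":0},
    {"offset":[0,0,0],"spin":0},
  ],
)

```text
clock: 12.1
tcp_pos: [0.6657, 0.0543, 0.1605]
orientation: [-180.0, -0.0, 97.6]
force: [-0.2, 0.4, -2.1]
opening: 0.0296
gripper_force: 39.9
```

```bash
python3 -c "
from h import *
go(666.6,52.3,72.5,97.5)
s=robot.capture('scene'); a=robot.capture('top')
cv2.imwrite('pics/m5.png',np.hstack([cv2.resize(a[110:230,190:310],(400,400),interpolation=cv2.INTER_CUBIC),cv2.resize(s[120:240,280:400],(400,400),interpolation=cv2.INTER_CUBIC)])[:,:,::-1])"
```

```text
pos [665.7  54.3 160.5] rpy [-1.7998e+02 -5.0000e-02  9.7620e+01] -> offset [-0.05  0.02  2.2 ] spin 0.02 turn -0.1
```

View pics/m5.png

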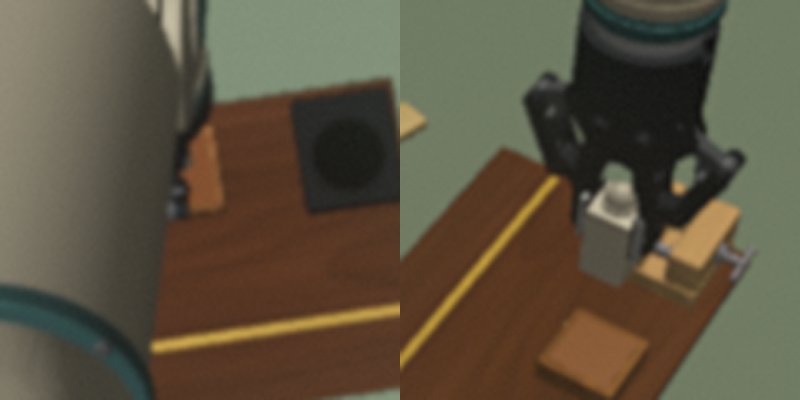

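The seal hangs upright between the pads above the stand. Lowering.

>>> step_arm(
  steps=[
    {"offset":[-0.03,0.02,0.4],"spin":0},
    {"offset":[-0.03,0.02,0.9],"spin":0},
    {"offset":[-0.03,0.02,1.4],"spin":0},
    {"offset":[-0.03,0.02,1.8],"spin":0},
    {"offset":[-0.03,0.02,2.0],"spin":0},
    {"offset":[-0.03,0.02,2.05],"spin":0},
    {"offset":[-0.03,0.02,2.05],"spin":0},
    {"offset":[-0.03,0.02,2.05],"spin":0},
  ],
)

```text
clock: 13.0
tcp_pos: [0.6678, 0.0511, 0.0796]
orientation: [179.9, 0.0, 97.5]
force: [-0.3, 0.4, -1.8]
opening: 0.0294
gripper_force: 39.9
```

```bash
python3 -c "
from h import *
from time import sleep
P=[]
for i in range(10): robot.capture('scene'); P.append(robot.read_state()['tcp_pos']*1000)
print(np.mean(P,0),np.std(P,0)); go(666.6,52.3,72,97.5)"
```

```text
[667.3082678   51.14739198  79.24372706] [0.2683239  0.01380608 0.32987546]
pos [667.   51.1  78.8] rpy [180.    -0.    97.49] -> offset [ 0.03 -0.01  0.17] spin -0.0 turn 0.0
```

>>> step_arm(
  steps=[
    {"offset":[0.03,0,0.08],"spin":0},
    {"offset":[0.03,0,0.13],"spin":0},
    {"offset":[0.03,0,0.17],"spin":0},
    {"offset":[0.03,0,0.17],"spin":0},
    {"offset":[0.03,0,0.17],"spin":0},
  ],
)

```text
clock: 14.0
tcp_pos: [0.6668, 0.0523, 0.0718]
orientation: [-180.0, 0.0, 97.5]
force: [-0.5, 1.1, -2.1]
opening: 0.0292
gripper_force: 39.8
```

>>> step_arm(
  steps=[
    {"offset":[0,0,0.02],"spin":0},
    {"offset":[0,0,0.03],"spin":0},
    {"offset":[0,0,0.03],"spin":0},
  ],
)

```text
clock: 14.3
tcp_pos: [0.6669, 0.0522, 0.0713]
orientation: [180.0, -0.0, 97.5]
force: [-1.9, -0.5, 3.6]
opening: 0.0294
gripper_force: 40.6
```

>>> step_arm(
  steps=[
    {"offset":[0,0,0],"spin":0},
    {"offset":[0,0,0],"spin":0},
    {"offset":[0,0,0],"spin":0},
    {"offset":[0,0,0],"spin":0},
    {"offset":[0,0,0],"spin":0},
    {"offset":[0,0,-0.4],"spin":0},
    {"offset":[0,0,-1.2],"spin":0},
    {"offset":[0,0,-2],"spin":0},
    {"offset":[0,0,-2.6],"spin":0},
    {"offset":[0,0,-2.8],"spin":0},
    {"offset":[0,0,-2.8],"spin":0},
  ],
  hand=0,
)

```text
clock: 15.4
tcp_pos: [0.6676, 0.0523, 0.1846]
orientation: [179.8, -0.0, 97.5]
force: [-0.1, 0.6, 0.5]
opening: 0.0855
gripper_force: 0.0
```

```bash
python3 -c "
from h import *
go(582,-378.7,185,97.5)"
```

```text
pos [667.6  52.3 184.6] rpy [179.82  -0.    97.48] -> offset [-1.041e+01 -3.530e+00 -1.000e-02] spin -0.0 turn 0.0
```

>>> step_arm(
  steps=[
    {"offset":[-0.8,-0.2,0],"spin":0},
    {"offset":[-1.8,-0.5,0],"spin":0},
    {"offset":[-2.8,-0.9,0],"spin":0},
    {"offset":[-3.8,-1.3,0],"spin":0},
    {"offset":[-4.8,-1.6,0],"spin":0},
    {"offset":[-5.8,-1.9,0],"spin":0},
    {"offset":[-6.8,-2.3,0],"spin":0},
    {"offset":[-7.8,-2.6,0],"spin":0},
    {"offset":[-8.8,-3,0],"spin":0},
    {"offset":[-9.7,-3.3,0],"spin":0},
    {"offset":[-10.3,-3.5,0],"spin":0},
    {"offset":[-10.41,-3.53,0],"spin":0},
  ],
)

```text
clock: 16.6
tcp_pos: [0.5777, -0.3836, 0.1808]
orientation: [-179.8, 0.1, 97.1]
force: [-0.0, 0.1, -0.0]
opening: 0.0859
gripper_force: 0.0
```

>>> step_arm(
  steps=[
    {"offset":[0,0,0],"spin":0},
    {"offset":[0,0,0],"spin":0},
    {"offset":[0,0,0],"spin":0},
    {"offset":[0,0,0],"spin":0},
  ],
)

```text
clock: 17.0
tcp_pos: [0.5819, -0.3771, 0.1826]
orientation: [180.0, -0.1, 97.6]
force: [-0.2, -0.1, 0.3]
opening: 0.0854
gripper_force: 0.0
```

```bash
python3 -c "
from h import *
a=robot.capture('top'); s=robot.capture('scene')
print(face('top',a,(225,140,270,185),lambda r,g,b:(r-g>-3)&(r>135)&(b>95),.085), face('scene',s,(320,185,360,225),lambda r,g,b:(r>135)&(b>95),.085))
cv2.imwrite('pics/m6.png',np.hstack([cv2.resize(a[135:190,215:270],(400,400),interpolation=cv2.INTER_CUBIC),cv2.resize(s[175:245,305:375],(400,400),interpolation=cv2.INTER_CUBIC)])[:,:,::-1])
go(582,-378.7,22,97.5)"
```

```text
(array([666.2,  54. ]), 6.7, array([31.9, 32.2])) (array([668.1,  49.9]), 7.4, array([30.8, 32.7]))
pos [ 581.6 -377.9  182.8] rpy [ 1.7999e+02 -2.0000e-02  9.7570e+01] -> offset [-0.02  0.01  4.02] spin 0.01 turn -0.1
```

View pics/m6.png

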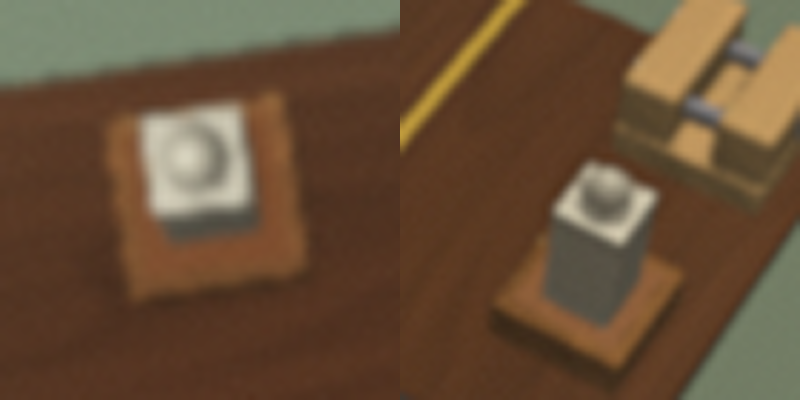

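The tall seal stands upright at (667,52), on the middle of the stand. Now the box.

>>> step_arm(
  steps=[
    {"offset":[0,0,0.8],"spin":0},
    {"offset":[0,0,1.8],"spin":0},
    {"offset":[0,0,2.7],"spin":0},
    {"offset":[-0.01,0.01,3.4],"spin":0},
    {"offset":[-0.02,0.01,3.85],"spin":0},
    {"offset":[-0.02,0.01,4.05],"spin":0},
    {"offset":[-0.02,0.01,4.05],"spin":0},
    {"offset":[-0.02,0.01,4.05],"spin":0},
  ],
)

```text
clock: 17.9
tcp_pos: [0.5824, -0.3803, 0.0221]
orientation: [179.9, 0.1, 97.5]
force: [0.7, -1.0, -0.9]
opening: 0.0851
gripper_force: 0.0
```

>>> step_arm(
  steps=[
    {"offset":[0,0,0],"spin":0},
    {"offset":[0,0,0],"spin":0},
    {"offset":[0,0,0],"spin":0},
    {"offset":[0,0,0],"spin":0},
    {"offset":[0,0,0],"spin":0},
    {"offset":[0,0,0],"spin":0},
    {"offset":[0,0,0],"spin":0},
    {"offset":[0,0,0],"spin":0},
  ],
  hand=1,
  newtons=40,
)

```text
clock: 18.7
tcp_pos: [0.5824, -0.3802, 0.0223]
orientation: [179.9, 0.1, 97.5]
force: [-0.5, 1.6, 5.9]
opening: 0.0546
gripper_force: 42.7
```

>>> step_arm(
  steps=[
    {"offset":[0,0,-0.3],"spin":0},
    {"offset":[0,0,-0.9],"spin":0},
    {"offset":[0,0,-1.7],"spin":0},
    {"offset":[0,0,-2.5],"spin":0},
    {"offset":[0,0,-3.2],"spin":0},
    {"offset":[0,0,-3.5],"spin":0},
    {"offset":[0,0,-3.5],"spin":0},
    {"offset":[0,0,-3.5],"spin":0},
  ],
)

```text
clock: 19.5
tcp_pos: [0.5809, -0.3791, 0.1596]
orientation: [-179.9, -0.1, 97.5]
force: [-0.8, -0.2, -1.6]
opening: 0.0548
gripper_force: 42.6
```

```bash
python3 -c "
from h import *
go(536.6,156.1,165,97.5)"
```

```text
pos [ 580.9 -379.1  159.6] rpy [-1.7992e+02 -8.0000e-02  9.7490e+01] -> offset [13.41  0.65 -0.13] spin -0.0 turn 0.0
```

>>> step_arm(
  steps=[
    {"offset":[0.4,0,0],"spin":0},
    {"offset":[1.2,0.06,0],"spin":0},
    {"offset":[2.1,0.1,0],"spin":0},
    {"offset":[3.1,0.15,0],"spin":0},
    {"offset":[4.1,0.2,0],"spin":0},
    {"offset":[5.1,0.25,0],"spin":0},
    {"offset":[6.1,0.3,0],"spin":0},
    {"offset":[7.1,0.35,0],"spin":0},
    {"offset":[8.1,0.4,0],"spin":0},
    {"offset":[9.1,0.45,0],"spin":0},
    {"offset":[9.9,0.48,0],"spin":0},
    {"offset":[10.4,0.5,0],"spin":0},
  ],
)

```text
clock: 20.7
tcp_pos: [0.5453, 0.039, 0.1588]
orientation: [-179.8, -0.1, 97.7]
force: [0.5, -0.1, -2.0]
opening: 0.0551
gripper_force: 42.6
```

>>> step_arm(
  steps=[
    {"offset":[0.6,0.03,0],"spin":0},
    {"offset":[1.3,0.06,0],"spin":0},
    {"offset":[2.1,0.1,0],"spin":0},
    {"offset":[2.7,0.13,0],"spin":0},
    {"offset":[3.01,0.15,0],"spin":0},
    {"offset":[3.01,0.15,0],"spin":0},
    {"offset":[3.01,0.15,0.5],"spin":0},
    {"offset":[3.01,0.15,1.2],"spin":0},
    {"offset":[3.01,0.15,1.8],"spin":0},
    {"offset":[3.01,0.15,2.2],"spin":0},
    {"offset":[3.01,0.15,2.4],"spin":0},
    {"offset":[3.01,0.15,2.4],"spin":0},
  ],
)

```text
clock: 21.9
tcp_pos: [0.5369, 0.1536, 0.0636]
orientation: [-179.9, 0.1, 97.4]
force: [0.1, 0.8, -0.6]
opening: 0.0545
gripper_force: 42.6
```

>>> step_arm(
  steps=[
    {"offset":[0,0,0],"spin":0},
    {"offset":[0,0,0],"spin":0},
    {"offset":[0,0,0],"spin":0},
    {"offset":[0,0,0],"spin":0},
    {"offset":[0,0,0],"spin":0},
    {"offset":[0,0,0],"spin":0},
  ],
)

```text
clock: 22.5
tcp_pos: [0.5375, 0.1556, 0.0649]
orientation: [180.0, -0.0, 97.5]
force: [0.5, -0.5, -1.1]
opening: 0.0548
gripper_force: 42.6
```

```bash
python3 -c "
from h import *
go(536.6,156.1,32.0,97.5)"
```

```text
pos [537.5 155.6  64.9] rpy [179.99  -0.    97.49] -> offset [ 0.02 -0.02  0.82] spin -0.0 turn 0.0
```

>>> step_arm(
  steps=[
    {"offset":[0.02,-0.02,0.25],"spin":0},
    {"offset":[0.02,-0.02,0.5],"spin":0},
    {"offset":[0.02,-0.02,0.7],"spin":0},
    {"offset":[0.02,-0.02,0.78],"spin":0},
    {"offset":[0.02,-0.02,0.82],"spin":0},
    {"offset":[0.02,-0.02,0.82],"spin":0},
    {"offset":[0.02,-0.02,0.82],"spin":0},
    {"offset":[0.02,-0.02,0.82],"spin":0},
  ],
)

```text
clock: 23.3
tcp_pos: [0.5356, 0.156, 0.0322]
orientation: [-179.9, -0.0, 97.5]
force: [-2.8, -0.3, 7.2]
opening: 0.0549
gripper_force: 43.3
```

```bash
python3 -c "
from h import *
go(536.6,156.1,31.8,97.5)"
```

```text
pos [535.6 156.   32.2] rpy [-1.7989e+02 -1.0000e-02  9.7470e+01] -> offset [-0.    0.03  0.01] spin -0.0 turn 0.0
```

>>> step_arm(
  steps=[
    {"offset":[0,0,0],"spin":0},
    {"offset":[0,0,0],"spin":0},
    {"offset":[0,0,0],"spin":0},
    {"offset":[0,0,0],"spin":0},
    {"offset":[0,0,-0.5],"spin":0},
    {"offset":[0,0,-1.4],"spin":0},
    {"offset":[0,0,-2.4],"spin":0},
    {"offset":[0,0,-3.1],"spin":0},
    {"offset":[0,0,-3.3],"spin":0},
    {"offset":[0,0,-3.3],"spin":0},
  ],
  hand=0,
)

```text
clock: 24.3
tcp_pos: [0.5372, 0.1565, 0.1649]
orientation: [179.9, -0.0, 97.5]
force: [-0.3, -0.8, -0.7]
opening: 0.0852
gripper_force: 0.0
```

```bash
python3 - <<'E'
from h import *
a=robot.capture("top"); s=robot.capture("scene")
for lo in(55,60,65):
  for hi in(90,97,103): print(lo,hi,face("top",a,(395,233,432,270),lambda r,g,b:(g<hi)&(g>lo),.034))
for lo in(47,50,53): print(lo,face("scene",s,(130,270,160,300),lambda r,g,b:(g<80)&(g>lo),.034))
# silhouette bottoms
for n,i,f in(("top",a,lambda r,g,b:(r-g>30)),("scene",s,lambda r,g,b:(r-g>30)&(b>60))):
    m=f(*[i[...,k].astype(int) for k in range(3)]).astype(np.uint8)
    c,_=cv2.findContours(m,0,1)
    for q in c:
        if cv2.contourArea(q)>60:
            M=cv2.moments(q); uv=(M["m10"]/M["m00"],M["m01"]/M["m00"]); w=ray(n,uv,.02)[0]*1000
            if w[1]<-200: print(n,np.round(uv),w.round(0))
go(452,-332,160,55)
cv2.imwrite('pics/m7.png',np.hstack([cv2.resize(a[205:305,365:465],(390,390),interpolation=cv2.INTER_CUBIC),cv2.resize(s[262:302,125:165],(390,390),interpolation=cv2.INTER_CUBIC)])[:,:,::-1])
E
```

```text
55 90 (array([ 450.8, -328.3]), 54.3, array([33.6, 31.1]))
55 97 (array([ 450.9, -328.6]), 54.5, array([34.8, 32.3]))
55 103 (array([ 450.9, -328.8]), 54.5, array([35.7, 33.2]))
60 90 (array([ 450.8, -328.3]), 54.3, array([33.6, 31.1]))
60 97 (array([ 450.9, -328.6]), 54.5, array([34.8, 32.3]))
60 103 (array([ 450.9, -328.8]), 54.5, array([35.7, 33.2]))
65 90 (array([ 450.8, -328.3]), 54.3, array([33.6, 31.1]))
65 97 (array([ 450.9, -328.6]), 54.5, array([34.8, 32.3]))
65 103 (array([ 450.9, -328.8]), 54.5, array([35.7, 33.2]))
47 (array([ 463.9, -341.3]), 54.4, array([35.3, 47.1]))
50 (array([ 463.9, -341.3]), 54.4, array([35.3, 47.1]))
53 (array([ 463.9, -341.3]), 54.4, array([35.3, 47.1]))
top [415. 290.] [ 362. -333.]
top [380. 265.] [ 420. -255.]
top [454. 242.] [ 470. -428.]
top [385. 219.] [ 526. -271.]
top [536. 256.] [ 432. -617.]
scene [109. 320.] [ 464. -432.]
scene [190. 285.] [ 524. -275.]
scene [120. 261.] [ 363. -337.]
scene [165. 253.] [ 422. -259.]
pos [535.8 156.2 162.8] rpy [-1.7989e+02  1.0000e-02  9.7500e+01] -> offset [-11.83  -3.67   0.07] spin 7.08 turn -42.5
```

View pics/m7.png

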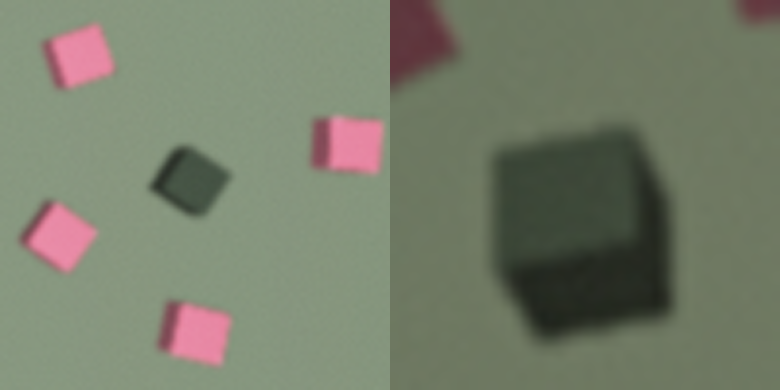

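>>> step_arm(
  steps=[
    {"offset":[-0.7,-0.2,0],"spin":0.5},
    {"offset":[-1.7,-0.5,0],"spin":1.1},
    {"offset":[-2.8,-0.9,0],"spin":1.7},
    {"offset":[-3.9,-1.2,0],"spin":2.4},
    {"offset":[-5,-1.5,0],"spin":3},
    {"offset":[-6.1,-1.9,0],"spin":3.7},
    {"offset":[-7.2,-2.2,0],"spin":4.4},
    {"offset":[-8.3,-2.6,0],"spin":5},
    {"offset":[-9.4,-2.9,0],"spin":5.7},
    {"offset":[-10.5,-3.3,0],"spin":6.4},
    {"offset":[-11.4,-3.55,0],"spin":6.9},
    {"offset":[-11.8,-3.67,0],"spin":7.15},
  ],
  hand=0.3,
)

```text
clock: 25.6
tcp_pos: [0.45, -0.335, 0.1623]
orientation: [-179.9, 0.2, 54.2]
force: [-0.5, 0.1, -0.3]
opening: 0.0598
gripper_force: 0.0
```

>>> step_arm(
  steps=[
    {"offset":[0,0,0],"spin":0},
    {"offset":[0,0,0],"spin":0},
    {"offset":[0,0,0],"spin":0},
    {"offset":[0,0,0],"spin":0},
    {"offset":[0,0,0],"spin":0},
  ],
)

```text
clock: 26.1
tcp_pos: [0.4531, -0.3295, 0.1639]
orientation: [-180.0, -0.0, 54.7]
force: [0.1, 0.3, 0.6]
opening: 0.0597
gripper_force: 0.0
```

```bash
python3 - <<'E'
from h import *
a=robot.capture("top"); s=robot.capture("scene")
for th in(150,165): print("box",face("top",a,(180,185,228,235),lambda r,g,b:(b>th-20),.040),face("scene",s,(300,150,360,215),lambda r,g,b:(b>th-45),.040))
print("tgt",proj("top",[.5366,.1561,.04]),proj("scene",[.5366,.1561,.04]))
go(451.5,-330.5,22,54.4)
E
```

```text
box (array([534.6, 158.8]), 44.1, array([55.9, 55.5])) (array([537.6, 154. ]), 10.7, array([56.4, 60.1]))
box (array([534.6, 158.8]), 44.2, array([54.7, 54.8])) (array([537.6, 153.6]), 10.7, array([55. , 57.1]))
tgt [[198.56434412 217.82505728]] [[321.49308094 171.04107636]]
pos [ 452.8 -330.2  164. ] rpy [-1.800e+02 -2.000e-02  5.466e+01] -> offset [-0.03 -0.02  3.55] spin 0.04 turn -0.3
```

The box sits at (536.1,156.3), within 1 mm of its target. Grasping the short seal.

>>> step_arm(
  steps=[
    {"offset":[-0.03,-0.02,0.7],"spin":0.04},
    {"offset":[-0.03,-0.02,1.6],"spin":0.04},
    {"offset":[-0.03,-0.02,2.5],"spin":0.04},
    {"offset":[-0.03,-0.02,3.1],"spin":0.04},
    {"offset":[-0.03,-0.02,3.4],"spin":0.04},
    {"offset":[-0.03,-0.02,3.5],"spin":0.04},
    {"offset":[-0.03,-0.02,3.5],"spin":0.04},
    {"offset":[-0.03,-0.02,3.5],"spin":0.04},
  ],
)

```text
clock: 27.0
tcp_pos: [0.4519, -0.332, 0.025]
orientation: [179.9, 0.0, 54.3]
force: [-0.1, 0.9, -0.9]
opening: 0.0595
gripper_force: 0.0
```

>>> step_arm(
  steps=[
    {"offset":[0,0,0],"spin":0},
    {"offset":[0,0,0],"spin":0},
    {"offset":[0,0,0],"spin":0},
    {"offset":[0,0,0],"spin":0},
    {"offset":[0,0,0],"spin":0},
    {"offset":[0,0,0],"spin":0},
    {"offset":[0,0,0],"spin":0},
  ],
  hand=1,
  newtons=40,
)

```text
clock: 27.7
tcp_pos: [0.4518, -0.3318, 0.0249]
orientation: [179.9, -0.0, 54.3]
force: [-0.3, -0.4, 6.1]
opening: 0.0297
gripper_force: 40.2
```

>>> step_arm(
  steps=[
    {"offset":[0,0,-0.3],"spin":0},
    {"offset":[0,0,-0.9],"spin":0},
    {"offset":[0,0,-1.6],"spin":0},
    {"offset":[0,0,-2.3],"spin":0},
    {"offset":[0,0,-2.8],"spin":0},
    {"offset":[0,0,-3],"spin":0},
    {"offset":[0,0,-3],"spin":0},
    {"offset":[0,0,-3],"spin":0},
  ],
)

```text
clock: 28.5
tcp_pos: [0.4508, -0.3308, 0.1433]
orientation: [-179.9, -0.0, 54.4]
force: [0.7, -0.1, -0.9]
opening: 0.0298
gripper_force: 39.6
```

```bash
python3 -c "
from h import *
go(568,-81.9,143,97.5)"
```

```text
pos [ 450.8 -330.8  143.3] rpy [-1.7992e+02 -1.0000e-02  5.4360e+01] -> offset [ 6.76 -1.24  0.01] spin -7.19 turn 43.1
```

>>> step_arm(
  steps=[
    {"offset":[0.3,-0.05,0],"spin":-0.4},
    {"offset":[0.9,-0.15,0],"spin":-1.1},
    {"offset":[1.6,-0.3,0],"spin":-1.8},
    {"offset":[2.3,-0.4,0],"spin":-2.5},
    {"offset":[3,-0.55,0],"spin":-3.3},
    {"offset":[3.7,-0.7,0],"spin":-4.1},
    {"offset":[4.4,-0.8,0],"spin":-4.9},
    {"offset":[5.1,-0.95,0],"spin":-5.6},
    {"offset":[5.8,-1.05,0],"spin":-6.3},
    {"offset":[6.4,-1.17,0],"spin":-6.9},
    {"offset":[6.7,-1.23,0],"spin":-7.15},
    {"offset":[6.76,-1.24,0],"spin":-7.19},
  ],
)

```text
clock: 29.7
tcp_pos: [0.5685, -0.0804, 0.143]
orientation: [-179.9, -0.1, 97.7]
force: [-0.4, -0.3, -1.2]
opening: 0.0295
gripper_force: 39.6
```

>>> step_arm(
  steps=[
    {"offset":[0,0,0],"spin":0},
    {"offset":[0,0,0.3],"spin":0},
    {"offset":[0,0,0.8],"spin":0},
    {"offset":[0,0,1.4],"spin":0},
    {"offset":[0,0,1.9],"spin":0},
    {"offset":[0,0,2.2],"spin":0},
    {"offset":[0,0,2.3],"spin":0},
    {"offset":[0,0,2.3],"spin":0},
    {"offset":[0,0,2.3],"spin":0},
    {"offset":[0,0,2.3],"spin":0},
    {"offset":[0,0,2.3],"spin":0},
    {"offset":[0,0,2.3],"spin":0},
  ],
)

```text
clock: 30.9
tcp_pos: [0.5688, -0.0827, 0.0524]
orientation: [179.9, 0.0, 97.5]
force: [0.2, 1.1, -1.5]
opening: 0.0296
gripper_force: 39.6
```

```bash
python3 -c "
from h import *
go(568,-81.9,34.5,97.5)"
```

```text
pos [568.8 -82.7  52.4] rpy [1.7995e+02 1.0000e-02 9.7490e+01] -> offset [ 0.02 -0.02  0.45] spin -0.0 turn 0.0
```

>>> step_arm(
  steps=[
    {"offset":[0.02,-0.02,0.2],"spin":0},
    {"offset":[0.02,-0.02,0.35],"spin":0},
    {"offset":[0.02,-0.02,0.42],"spin":0},
    {"offset":[0.02,-0.02,0.45],"spin":0},
    {"offset":[0.02,-0.02,0.46],"spin":0},
    {"offset":[0.02,-0.02,0.46],"spin":0},
    {"offset":[0.02,-0.02,0.46],"spin":0},
  ],
)

```text
clock: 31.6
tcp_pos: [0.5669, -0.0818, 0.0349]
orientation: [-179.9, -0.1, 97.5]
force: [-5.6, 1.1, 17.0]
opening: 0.0293
gripper_force: 42.0
```

```bash
python3 -c "
from h import *
go(568,-81.9,34.5,97.5);print(robot.read_state()['force'])"
```

```text
pos [566.9 -81.8  34.9] rpy [-1.7994e+02 -6.0000e-02  9.7480e+01] -> offset [-0.01  0.03  0.01] spin -0.0 turn 0.0
[-5.56510581  1.08539993 16.97934596]
```

>>> step_arm(
  steps=[
    {"offset":[0,0.01,-0.03],"spin":0},
    {"offset":[0,0.01,-0.03],"spin":0},
    {"offset":[0,0.01,-0.03],"spin":0},
  ],
)

```text
clock: 31.9
tcp_pos: [0.568, -0.082, 0.0349]
orientation: [180.0, -0.0, 97.5]
force: [-2.0, 0.1, 7.0]
opening: 0.0296
gripper_force: 40.7
```

>>> step_arm(
  steps=[
    {"offset":[0,0,0],"spin":0},
    {"offset":[0,0,0],"spin":0},
    {"offset":[0,0,0],"spin":0},
    {"offset":[0,0,0],"spin":0},
    {"offset":[0,0,0],"spin":0},
    {"offset":[0,0,-0.5],"spin":0},
    {"offset":[0,0,-1.4],"spin":0},
    {"offset":[0,0,-2.4],"spin":0},
    {"offset":[0,0,-3.1],"spin":0},
    {"offset":[0,0,-3.4],"spin":0},
    {"offset":[-1,0,-3.4],"spin":0},
    {"offset":[-2,0,-3.4],"spin":0},
  ],
  hand=0,
)

```text
clock: 33.1
tcp_pos: [0.5788, -0.1603, 0.1706]
orientation: [180.0, -0.1, 97.7]
force: [0.9, -0.9, -0.4]
opening: 0.0855
gripper_force: 0.0
```

>>> step_arm(
  steps=[
    {"offset":[-1,0,0],"spin":0},
    {"offset":[-2,0,0],"spin":0},
    {"offset":[-3,0,0],"spin":0},
    {"offset":[-4,0,0],"spin":0},
    {"offset":[-5,0,0],"spin":0},
    {"offset":[-5,0,0],"spin":0},
    {"offset":[-5,0,0],"spin":0},
    {"offset":[-5,0,0],"spin":0},
  ],
)

```text
clock: 33.9
tcp_pos: [0.6044, -0.3578, 0.1696]
orientation: [-179.9, -0.1, 97.6]
force: [0.7, 0.5, 0.3]
opening: 0.0853
gripper_force: 0.0
```

```bash
python3 - <<'E'
from h import *
a=robot.capture("top"); s=robot.capture("scene")
t=[.568,-.0819,.044]; p=proj("top",t)[0].astype(int); q=proj("scene",t)[0].astype(int); print(p,q,a[p[1],p[0]],s[q[1],q[0]])
r=lambda c,k:(c[0]-k,c[1]-k,c[0]+k,c[1]+k)
for th in(4,0): print(face("top",a,r(p,16),lambda R,G,B:(G-R>th)&(G>45),.044),face("scene",s,r(q,16),lambda R,G,B:(G-R>th)&(G>45),.044))
cv2.imwrite('pics/m8.png',np.hstack([cv2.resize(a[115:255,160:340],(400,311),interpolation=cv2.INTER_CUBIC),cv2.resize(s[150:300,230:400],(353,311),interpolation=cv2.INTER_CUBIC)])[:,:,::-1])
E
```

```text
[303 201] [267 233] [68 81 65] [78 89 71]
(array([567.2, -83.4]), 7.3, array([28.7, 28.1])) (array([572.3, -91.2]), 6.4, array([30.4, 31.1]))
(array([567.1, -83.4]), 7.3, array([29.9, 29.3])) (array([572.2, -91.1]), 6.3, array([31.4, 31.9]))
```

View pics/m8.png

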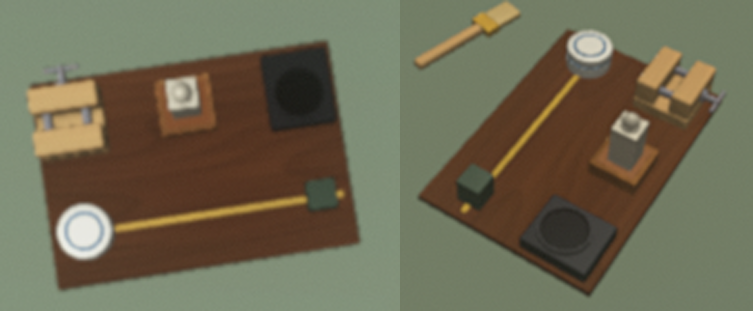

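The short seal is about 5.5 mm too far right along the line: (569.7,-87.3) against (568,-81.9). Everything else is on target, so I'll regrasp the seal and shift it.

>>> step_arm(
  steps=[
    {"offset":[1,0,0],"spin":0},
    {"offset":[2,0,0],"spin":0},
    {"offset":[3,0,0],"spin":0},
    {"offset":[4,0,0],"spin":0},
    {"offset":[5,0,0],"spin":0},
    {"offset":[6,0,0],"spin":0},
    {"offset":[6.8,0,0],"spin":0},
    {"offset":[6.8,0,0],"spin":0},
    {"offset":[6.8,0,0.8],"spin":0},
    {"offset":[6.8,0,1.6],"spin":0},
    {"offset":[6.8,0,1.6],"spin":0},
    {"offset":[6.8,0,1.6],"spin":0},
  ],
  hand=0.3,
)

```text
clock: 35.2
tcp_pos: [0.5689, -0.09, 0.1069]
orientation: [-180.0, -0.0, 97.5]
force: [0.1, -0.2, -0.6]
opening: 0.0598
gripper_force: 0.0
```

```bash
python3 -c "
from h import *
go(569,-87.2,35,97.5)"
```

```text
pos [568.9 -90.  106.9] rpy [-179.96   -0.     97.49] -> offset [0.07 0.01 1.8 ] spin -0.0 turn 0.0
```

>>> step_arm(
  steps=[
    {"offset":[0.07,0.01,0.5],"spin":0},
    {"offset":[0.07,0.01,1.1],"spin":0},
    {"offset":[0.07,0.01,1.5],"spin":0},
    {"offset":[0.07,0.01,1.7],"spin":0},
    {"offset":[0.07,0.01,1.77],"spin":0},
    {"offset":[0.07,0.01,1.77],"spin":0},
    {"offset":[0.07,0.01,1.77],"spin":0},
    {"offset":[0.07,0.01,1.77],"spin":0},
  ],
)

```text
clock: 36.0
tcp_pos: [0.5697, -0.0873, 0.0368]
orientation: [179.9, 0.0, 97.5]
force: [-0.5, -0.3, -0.6]
opening: 0.0599
gripper_force: 0.0
```

>>> step_arm(
  steps=[
    {"offset":[0,0,0],"spin":0},
    {"offset":[0,0,0],"spin":0},
    {"offset":[0,0,0],"spin":0},
    {"offset":[0,0,0],"spin":0},
    {"offset":[0,0,0],"spin":0},
    {"offset":[0,0,0],"spin":0},
    {"offset":[0,0,0],"spin":0},
  ],
  hand=1,
)

```text
clock: 36.7
tcp_pos: [0.5693, -0.0872, 0.0363]
orientation: [180.0, 0.0, 97.5]
force: [-1.0, -0.7, 4.9]
opening: 0.0295
gripper_force: 40.6
```

>>> step_arm(
  steps=[
    {"offset":[0,0,-0.1],"spin":0},
    {"offset":[0,0,-0.25],"spin":0},
    {"offset":[0.07,-0.01,-0.25],"spin":0},
    {"offset":[0.14,-0.01,-0.25],"spin":0},
    {"offset":[0.14,-0.01,-0.25],"spin":0},
    {"offset":[0.14,-0.01,-0.25],"spin":0},
    {"offset":[0.14,-0.01,-0.25],"spin":0},
  ],
)

```text
clock: 37.4
tcp_pos: [0.5678, -0.0817, 0.0457]
orientation: [-180.0, 0.0, 97.5]
force: [0.5, -0.6, -0.1]
opening: 0.0294
gripper_force: 39.9
```

```bash
python3 -c "
from h import *
go(568,-81.9,36,97.5)"
```

```text
pos [567.8 -81.7  45.7] rpy [-179.98    0.     97.49] -> offset [-0.01  0.    0.24] spin -0.0 turn 0.0
```

>>> step_arm(
  steps=[
    {"offset":[0,0,0.12],"spin":0},
    {"offset":[0,0,0.2],"spin":0},
    {"offset":[0,0,0.23],"spin":0},
    {"offset":[0,0,0.24],"spin":0},
    {"offset":[0,0,0.24],"spin":0},
  ],
)

```text
clock: 37.9
tcp_pos: [0.5675, -0.0816, 0.0363]
orientation: [-180.0, -0.0, 97.5]
force: [-1.8, 0.4, 2.1]
opening: 0.0296
gripper_force: 40.2
```

>>> step_arm(
  steps=[
    {"offset":[0,0,0],"spin":0},
    {"offset":[0,0,0],"spin":0},
    {"offset":[0,0,0],"spin":0},
    {"offset":[0,0,0],"spin":0},
    {"offset":[0,0,0],"spin":0},
    {"offset":[0,0,-0.5],"spin":0},
    {"offset":[0,0,-1.4],"spin":0},
    {"offset":[0,0,-2.4],"spin":0},
    {"offset":[0,0,-3.1],"spin":0},
    {"offset":[0,0,-3.4],"spin":0},
    {"offset":[-1,0,-3.4],"spin":0},
    {"offset":[-2,0,-3.4],"spin":0},
  ],
  hand=0,
)

```text
clock: 39.1
tcp_pos: [0.5788, -0.1599, 0.1723]
orientation: [180.0, -0.1, 97.7]
force: [0.7, 0.3, -0.5]
opening: 0.0854
gripper_force: 0.0
```

>>> step_arm(
  steps=[
    {"offset":[-1,0,0],"spin":0},
    {"offset":[-2,0,0],"spin":0},
    {"offset":[-3,0,0],"spin":0},
    {"offset":[-4,0,0],"spin":0},
    {"offset":[-5,0,0],"spin":0},
    {"offset":[-5,0,0],"spin":0},
    {"offset":[-5,0,0],"spin":0},
    {"offset":[-5,0,0],"spin":0},
  ],
)

```text
clock: 39.9
tcp_pos: [0.6043, -0.3573, 0.1712]
orientation: [-179.9, -0.1, 97.6]
force: [-0.1, 0.4, -0.1]
opening: 0.0858
gripper_force: 0.0
```

```bash
python3 - <<'E'
from h import *
a=robot.capture("top"); s=robot.capture("scene")
t=[.568,-.0819,.044]; p=proj("top",t)[0].astype(int); q=proj("scene",t)[0].astype(int)
r=lambda c,k:(c[0]-k,c[1]-k,c[0]+k,c[1]+k)
print("short",face("top",a,r(p,16),lambda R,G,B:(G-R>2)&(G>45),.044),face("scene",s,r(q,16),lambda R,G,B:(G-R>2)&(G>45),.044))
print("tall",face('top',a,(225,140,270,185),lambda r,g,b:(r-g>-3)&(r>135)&(b>95),.085), face('scene',s,(320,185,360,225),lambda r,g,b:(r>135)&(b>95),.085))
print("box",face("top",a,(180,185,228,235),lambda r,g,b:(b>135),.040),face("scene",s,(300,150,360,215),lambda r,g,b:(b>110),.040))
cv2.imwrite('pics/m9.png',np.hstack([cv2.resize(a[115:305,160:365],(400,371),interpolation=cv2.INTER_CUBIC),cv2.resize(s[130:300,230:400],(371,371),interpolation=cv2.INTER_CUBIC)])[:,:,::-1])
E
```

```text
short (array([565.9, -78. ]), 7.0, array([29. , 28.2])) (array([571. , -85.5]), 8.4, array([31. , 31.7]))
tall (array([666.2,  54. ]), 6.8, array([32.1, 32.3])) (array([668.2,  49.8]), 6.8, array([30.9, 32.7]))
box (array([534.6, 158.8]), 62.3, array([55.7, 55.5])) (array([537.7, 153.9]), 10.1, array([56.2, 59.6]))
```

View pics/m9.png

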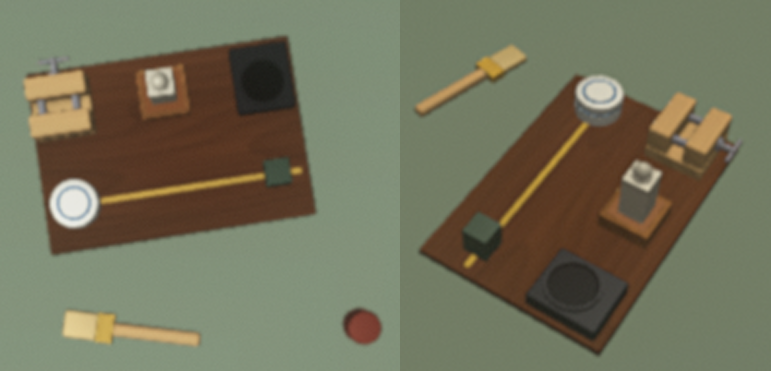

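The short seal now averages (568.5,-81.8) against a target of (568,-81.9). All pieces are upright, square and let go, and the brush and red seal are untouched, so I'm handing in.

```bash
python3 -c "
from cell import robot
print(robot.hand_in())"
```

```text
the job is handed in; nothing more can be done
None
```

The seal set is laid out and handed in at about 40 s: by the last camera measurements every piece is within about 1 mm of its place, upright, square and let go, with the round red seal and the brush untouched.

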